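Clamp the glued battens in the bench press

TASK

Two identical lever presses stand on the bench and only one of them has the glued pair of wooden battens on its bed. On that press, first flip the safety catch over so that it no longer blocks the lever, then pull the lever over towards you, all the way to its stop, so that the pad presses on the battens, and finish while still holding the lever there: it springs back if let go. Leave the other press (a roll of tape is parked on it), the battens' position and the things on the bench as they are.

Things in the scene. Friction and masses are not known exactly. Their poses are not given: they have to be found in the camera images.
- left_press: Left (+y) of two identical grey bench presses, bolted down. Origin: under the bed's centre, on the table plane; local +x to its column at the back (away from the robot), z up. Base 200x150x20 mm (x -90..110), head x -45..105, y +-35, z 115..165 mm. Lever pivot at local (20,-72,150) mm, axis along y. Catch shaft along x, from x -94 to 21, at y 20, z 195 mm.
- left_bed (a point): Centre of the top of the left press's bed, 20 mm above the table, under its pad.
- left_tab (a point): Outer end of the thumb tab of the left catch, in front of the head at local x -85 mm: steel plate 55 mm long from the shaft, 20 wide (x), 8 thick. Shut, it leans 0.87 rad from upright to local -y (end at y -22, z 230 mm). Flip it over the top to local +y, e.g. by pushing it sideways 20 mm above the shaft. Moves with the catch.
- left_catch (a joint): Angle of the left catch, rad: 0 shut, 0.87 tab upright, 2.2 stop; starts at 0 to 0.12. Friction (about 1 N at the tab) keeps it where it is left, no spring. Shut, its 10 mm square bar (105 mm long, local x 21, z 195 mm) lies level across the lever's front and blocks it; from about 1 it is clear. Flipped over: past 1.3.
- left_knob (a point): Centre of the black ball knob (34 mm diameter) on the left press's steel lever (rod 12 mm thick), 150 mm from the pivot. At rest at local (71,-72,291) mm, at the stop (-114,-72,218) mm. It can be pinched across local y from above and rolls in the grip, so the tool can stay upright along the arc.
- left_lever (a joint): Angle of the left lever, rad: 0 at rest (leans 0.35 back from upright), grows as the knob is pulled over to local -x (towards the robot) and down; stop at 1.45. A spring returns it when let go (3 N at the knob at rest, up to 9 N pulled). It lowers the ram 18 mm per rad; the pad meets the battens at about 1.0. A shut catch stops it at 0.1 to 0.2.
- left_pad: Round rubber pad, 38 mm diameter, 8 mm thick, sprung at the foot of the left press's ram; origin at the centre of its underside, 78 mm above the table at rest. Pressed on the block it gives about 8 to 14 N as the lever goes from 1.25 to its stop.
- right_press: Right (-y) of two identical grey bench presses, bolted down. Origin: under the bed's centre, on the table plane; local +x to its column at the back (away from the robot), z up. Base 200x150x20 mm (x -90..110), head x -45..105, y +-35, z 115..165 mm. Lever pivot at local (20,-72,150) mm, axis along y. Catch shaft along x, from x -94 to 21, at y 20, z 195 mm.
- right_bed (a point): Centre of the top of the right press's bed, 20 mm above the table, under its pad.
- right_tab (a point): Outer end of the thumb tab of the right catch, in front of the head at local x -85 mm: steel plate 55 mm long from the shaft, 20 wide (x), 8 thick. Shut, it leans 0.87 rad from upright to local -y (end at y -22, z 230 mm). Flip it over the top to local +y, e.g. by pushing it sideways 20 mm above the shaft. Moves with the catch.
- right_catch (a joint): Angle of the right catch, rad: 0 shut, 0.87 tab upright, 2.2 stop; starts at 0 to 0.12. Friction (about 1 N at the tab) keeps it where it is left, no spring. Shut, its 10 mm square bar (105 mm long, local x 21, z 195 mm) lies level across the lever's front and blocks it; from about 1 it is clear. Flipped over: past 1.3.
- right_knob (a point): Centre of the black ball knob (34 mm diameter) on the right press's steel lever (rod 12 mm thick), 150 mm from the pivot. At rest at local (71,-72,291) mm, at the stop (-114,-72,218) mm. It can be pinched across local y from above and rolls in the grip, so the tool can stay upright along the arc.
- right_lever (a joint): Angle of the right lever, rad: 0 at rest (leans 0.35 back from upright), grows as the knob is pulled over to local -x (towards the robot) and down; stop at 1.45. A spring returns it when let go (3 N at the knob at rest, up to 9 N pulled). It lowers the ram 18 mm per rad; the pad meets the battens at about 1.0. A shut catch stops it at 0.1 to 0.2.
- right_pad: Round rubber pad, 38 mm diameter, 8 mm thick, sprung at the foot of the right press's ram; origin at the centre of its underside, 78 mm above the table at rest. Pressed on the block it gives about 8 to 14 N as the lever goes from 1.25 to its stop.
- joint_block: The work: two wooden battens glued face to face, 45 x 160 x 40 mm, lying loose on the bed of one of the presses (either), sticking out on both sides of the head. Origin: centre of its underside, on the bed.
- tape_roll: Roll of tape, 110 mm outside diameter, 25 mm high, parked on the other press's bed. Origin: centre of its underside.
- glue_bottle: White glue bottle, 48 mm diameter, 130 mm tall, standing between the presses. To be left alone. Origin: centre of its underside.
- dowel_cup: Steel cup, 72 mm across, 80 mm tall, right of the presses. To be left alone. Origin: centre of its underside.

How it is judged:
By the outcome, as a careful person would: the job done as asked, in the order asked, and still so for the second after the job is handed in, while the arm keeps its last pose, push and grip.
It also fails if it takes over 48 s, if anything falls off the work surface, if the arm or the gripper's body presses on something with over 40 N, if the wrist force passes 120 N, or if a joint passes its speed limit or range.

ROBOT

A 7-joint arm with a two-finger parallel gripper is mounted at the origin on the work surface. World frame = base frame: x ahead of the robot, y to its left, z up, the work surface at z = 0. Lengths are in m, angles in rad, forces in N, time in s.
With the tool pointing down it reaches from about 0.35 to 0.9 m from the base axis. Payload 8.1 kg.
Tool frame: the origin (TCP) lies at the very end of the fingers, on their centre line; the grasp point (between the pads) lies 19 mm behind it; x points along the fingers, y is the direction in which the jaws open and shut, and the axes are right-handed (so a half turn about x gives the same grasp; the last joint's range is limited). The gripper opens to 92 mm and grips with 3 to 60 N. Pads are 19 mm wide; open, the fingers measure 130 mm over their backs; the gripper's body (75 mm by 190 mm) begins 47 mm behind the grasp point.
Start: joints at [-0.103, 0.434, 0.025, 1.573, -0.012, 1.134, -0.075], TCP at [0.625, -0, 0.227] pointing down, gripper open.
Joint ranges: [-2.62, 2.62], [-0.44, 2.09], [-1.27, 1.32], [0.08, 2.57], [-1.32, 4.46], [0.12, 2], [-2.74, 2.74]. Speed limits (rad/s): [2.22, 2.22, 3.01, 3.01, 3.14, 3.14, 3.14].

INTERFACE

Orientations are given as a rotation vector (axis times angle).
In Python, from cell import arm gives the robot as it stands.
- The arm moves only by the tool servo_tool, never from a script. Its argument "plan" is a list of rows, each a list of 2 entries, a list of its own where there are three numbers: the shift along the world's x, y, z in cm, then the turn, a rotation vector about the world's x, y, z in degrees. A call has 1 to 12 rows; each row is the pose to reach, as a shift and turn from the pose measured when the call began; what a row does not reach only later rows make up. A row lasts 1/10 s, in which the tool goes at most 50 mm and 8.59 degrees, less where a joint would pass 70% of its speed; a pose out of reach is approached as far as the arm can. A call with a gripper value outside its range is refused whole. "grip" is the opening, from 0 (shut) to 1 (fully open), set as the call begins (left out, the last holds). The fingers move at their own pace and stop on an object; "squeeze" is the grip in N (left out, the last holds). Time passes only in rows, so rows that repeat a pose let the fingers close. It gives the time, the measured TCP pose, the force and the opening at its end, in the units of the state.
- arm.observe(): the state, without advancing time (a new reading comes with each control period).
- arm.get_image(name): name is "scene" or "side" or "wrist"; returns a dict with "frame" (400x640x3 uint8, blue, green, red), "fx", "fy", "cx", "cy" (pixels), "position" and "rotation" of the camera in the world. Camera axes: x right, y down, z forward; pixel columns grow to the right and rows downward; lengths in m; the calibration is good to about 2 mm. The wrist camera is an equidistant fisheye: a pixel r from the principal point sees the ray r / f radians off the axis. A picture is of the moment at which its call begins. There is no depth.
- arm.sign_off(): hands the job in, once; it reports no verdict.
Trained networks look in a picture, given as the dict that the camera call returned (one of the last four; its "shot" number tells which), for a name from the list of things; names that differ only in an ending like _2 or _b are one class to them, and where a whole thing is asked for, a point or a joint stands for the part that bears it (a point fixed in the world has none). Each returns a list of dicts, best first, with "score" (0 to 1); they miss things now and then, are a little off and sometimes report something else, mostly with a low value. They report only what shows in the picture. A call takes as long as a camera call.
- arm.search_frame(picture, query): "at" ([column, row] in pixels, amid what is visible of it).
- arm.trace(picture, query): "pixels" (400x640 bool, what is visible of it) and "at" ([column, row] in pixels, amid what is visible of it).
The state is a dict: "clock": time; "joints": joint angles; "dq": joint speeds; "joint_efforts": joint torques, N m; "position": TCP position; "ee_rot": TCP orientation; "force": force on the tool from outside, world axes, zero at the start; "ft_torque": the same for the moment, N m; "width": opening from 0.0 (shut) to 1.0 (fully open).
Only numpy, scipy, OpenCV 4.12 (cv2) and the standard library are available. Lean on these libraries where they do the work, as an engineer would, in place of code of your own. Each camera call takes 0.05 s, during which the arm holds its last target.

## Working session

There is one attempt and no reset: what is moved stays moved. The work goes in short steps, Python scripts to look and compute and a tool call to move; the robot and the scene stay as the last step left them, time stands still between calls to the robot, and variables do not carry over. Pictures are saved under pics/ and viewed, and the job is handed in when it is done.

Besides the shell and the picture viewer there is one more tool, called after "Call:" by a JSON object that holds its "method" and its "body", one argument or row to a line. servo_tool: Moves the arm, as the interface text tells. Its arguments: {"type":"object","properties":{"plan":{"type":"array","items":{"type":"array"}},"grip":{"type":"number"},"squeeze":{"type":"number"}},"required":["plan"]}

```bash
mkdir -p pics; cat > h.py <<'E'
import cv2,numpy as np
from cell import arm
def shot(n,f):
    p=arm.get_image(n); cv2.imwrite('pics/'+f,p['frame']); return p
E
python3 - <<'E'
from h import *
s=arm.observe(); print({k:np.round(v,3) for k,v in s.items()})
for n in ['scene','side','wrist']:
    p=shot(n,n+'0.png'); print(n,p['fx'],p['cx'],p['cy'],np.round(p['position'],3),np.round(p['rotation'],3).tolist())
    for q in ['joint_block','tape_roll','left_press','left_tab','left_knob','right_tab','right_knob','glue_bottle','left_pad']:
        r=arm.search_frame(p,q); print(q,[(np.round(a['at']).tolist(),round(a['score'],2)) for a in r[:3]])
E
```

```text
{'clock': np.float64(0.0), 'joints': array([-0.103,  0.435,  0.025,  1.574, -0.012,  1.134, -0.075]), 'dq': array([ 0.002, -0.002, -0.001, -0.001, -0.001, -0.001,  0.001]), 'joint_efforts': array([ 0.0000e+00, -6.6785e+01,  9.8500e-01, -3.1446e+01, -6.1000e-02,
        4.3000e-02,  0.0000e+00]), 'position': array([ 0.624, -0.   ,  0.226]), 'ee_rot': array([ 1.208,  1.21 , -1.21 ]), 'force': array([ 0.183,  0.193, -0.242]), 'ft_torque': array([ 0.021, -0.025, -0.037]), 'width': np.float64(0.999)}
scene 386.67389788706566 321.8744926174547 206.39727051648742 [0.735 0.623 0.774] [-0.27, -2.752, 1.303]
joint_block [([328.0, 250.0], 0.77)]
tape_roll [([360.0, 347.0], 0.98)]
left_press [([349.0, 323.0], 0.76)]
left_tab [([396.0, 293.0], 0.75)]
left_knob [([360.0, 329.0], 0.71), ([332.0, 240.0], 0.58)]
right_tab [([367.0, 189.0], 0.63)]
right_knob []
glue_bottle [([275.0, 288.0], 0.96), ([317.0, 230.0], 0.52)]
left_pad [([358.0, 331.0], 0.51)]
side 440.6462527433433 312.71496401000826 198.92546257201894 [ 0.398 -0.892  0.659] [-2.057, 0.274, -0.151]
joint_block [([299.0, 282.0], 0.9)]
tape_roll [([268.0, 214.0], 0.84), ([296.0, 256.0], 0.22)]
left_press [([275.0, 178.0], 0.59)]
left_tab [([352.0, 216.0], 0.74), ([245.0, 158.0], 0.61)]
left_knob [([283.0, 179.0], 0.62), ([243.0, 156.0], 0.39)]
right_tab [([288.0, 207.0], 0.6)]
right_knob [([322.0, 216.0], 0.61)]
glue_bottle [([351.0, 217.0], 0.62)]
left_pad []
wrist 309.70691628693146 319.197903575929 201.48709082883747 [0.624 0.08  0.385] [2.847, 0.001, 0.002]
joint_block [([268.0, 236.0], 0.6)]
tape_roll [([225.0, 46.0], 0.96)]
left_press [([284.0, 39.0], 0.76), ([242.0, 41.0], 0.17)]
left_tab [([243.0, 40.0], 0.88), ([230.0, 332.0], 0.33)]
left_knob [([319.0, 40.0], 0.64), ([231.0, 334.0], 0.22)]
right_tab [([224.0, 331.0], 0.7)]
right_knob []
glue_bottle [([419.0, 153.0], 0.77)]
left_pad []
```

View pics/scene0.png

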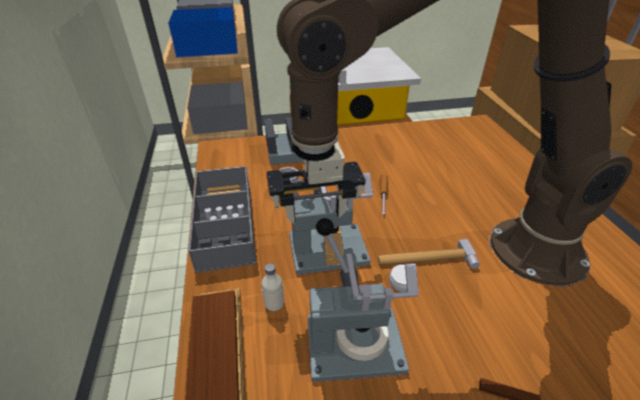

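View pics/side0.png

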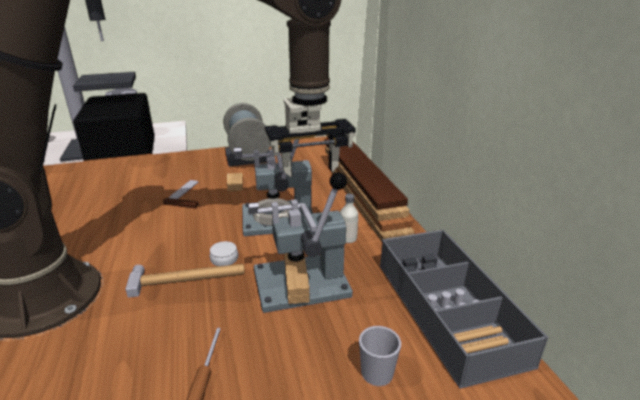

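View pics/wrist0.png

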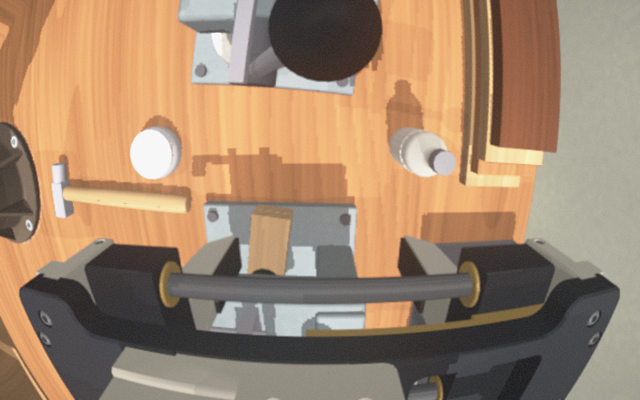

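The battens are on the right press: side view (299,282), under the head of the nearer press. The tape is on the left press. The right knob shows in side at about (338,180). I'll zoom in to fit the press pose.

```bash
python3 - <<'E'
import cv2
a=cv2.imread('pics/side0.png')[150:320,220:380]; cv2.imwrite('pics/side0z.png',cv2.resize(a,None,fx=3.5,fy=3.5,interpolation=2))
a=cv2.imread('pics/wrist0.png')[190:345,190:390]; cv2.imwrite('pics/wrist0z.png',cv2.resize(a,None,fx=3.5,fy=3.5,interpolation=2))
a=cv2.imread('pics/scene0.png')[160:290,260:400]; cv2.imwrite('pics/scene0z.png',cv2.resize(a,None,fx=4,fy=4,interpolation=2))
E
```

```text
(no output)
```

View pics/side0z.png

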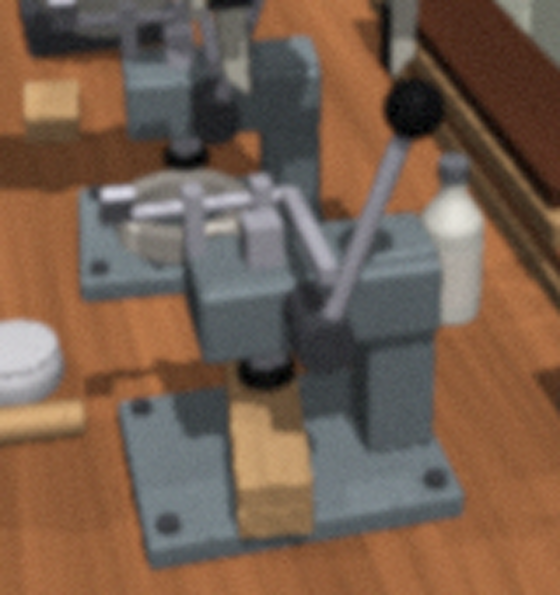

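View pics/wrist0z.png

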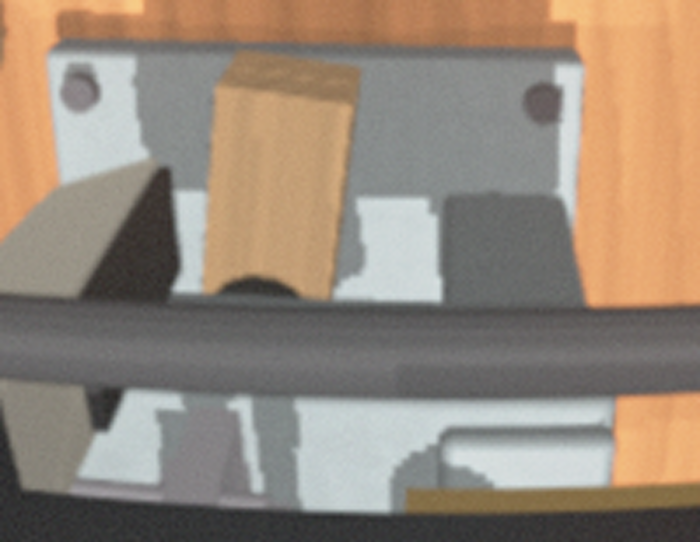

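View pics/scene0z.png

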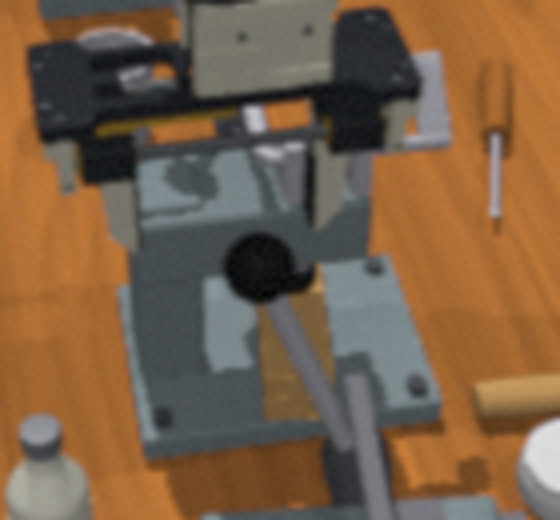

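```bash
cat >> h.py <<'E'
from scipy.spatial.transform import Rotation as Ro
def proj(cam,P,fish=False):
    R=np.array(cam['R']); 
    R=Ro.from_rotvec(R).as_matrix() if R.ndim==1 else R
    q=(np.atleast_2d(P)-cam['t'])@R
    if fish:
        r=np.hypot(q[:,0],q[:,1]); th=np.arctan2(r,q[:,2]); k=th/np.maximum(r,1e-9)
    else: k=1/q[:,2]
    return np.c_[cam['f']*q[:,0]*k+cam['c'][0],cam['f2']*q[:,1]*k+cam['c'][1]]
def camof(p): return dict(R=p['rotation'],t=np.array(p['position']),f=p['fx'],f2=p['fy'],c=(p['cx'],p['cy']))
def toworld(pose,L):
    x,y,a=pose; L=np.atleast_2d(L).astype(float)
    c,s=np.cos(a),np.sin(a)
    return np.c_[x+c*L[:,0]-s*L[:,1],y+s*L[:,0]+c*L[:,1],L[:,2]]
E
cat > fit.py <<'E'
from h import *
from scipy.optimize import least_squares
z=lambda u,v,f,ox,oy:(u/f+ox,v/f+oy)
S=[((-.09,-.075,.02),(150,547)),((-.09,.075,.02),(120,402)),((.11,-.075,.02),(463,488)),((.071,-.072,.291),(413,106)),((-.09,-.075,0),(153,568)),((.11,-.075,0),(463,507))]
W=[((-.09,.075,.02),(52,57)),((.11,.075,.02),(578,63))]
C=[((.11,.075,.02),(140,438)),((-.09,.075,.02),(438,405)),((-.09,-.075,.02),(385,258))]
side,wr,sc=[camof(arm.get_image(n)) for n in('side','wrist','scene')]
def res(p):
    o=[]
    for D,c,fi,a in((S,side,0,(3.5,220,150)),(W,wr,1,(3.5,190,190)),(C,sc,0,(4,260,160))):
        o.append(proj(c,toworld(p,[d[0] for d in D]),fi)-[z(*d[1],*a) for d in D])
    return np.vstack(o)
r=least_squares(lambda p:res(p).ravel(),[.6,-.1,0],loss='soft_l1')
print(r.x,np.round(res(r.x),1).tolist())
p=r.x
for n,L in dict(knob=(.071,-.072,.291),stop=(-.114,-.072,.218),pivot=(.02,-.072,.15),tab=(-.085,-.022,.230),shaft=(-.085,.02,.195),blade=(.021,-.085,.195)).items(): print(n,np.round(toworld(p,L)[0],3),np.round(proj(side,toworld(p,L))[0]))
E
python3 fit.py
```

```text
[ 0.56263465 -0.11221213 -0.01217794] [[-0.3, -0.3], [-1.1, -1.1], [1.1, 0.5], [0.3, -0.0], [-0.6, 0.9], [0.7, 2.1], [-2.4, -0.6], [3.1, -0.2], [-0.3, 1.2], [0.7, -1.1], [-0.3, -1.7]]
knob [ 0.633 -0.185  0.291] [338. 180.]
stop [ 0.448 -0.183  0.218] [243. 227.]
pivot [ 0.582 -0.184  0.15 ] [313. 246.]
tab [ 0.477 -0.133  0.23 ] [254. 206.]
shaft [ 0.478 -0.091  0.195] [253. 211.]
blade [ 0.583 -0.197  0.195] [315. 231.]
```

Call:
{"method": "servo_tool", "body": {
  "plan": [
    [[-5, 0, 1], [0, 0, 0]],
    [[-10, 0, 1], [0, 0, 0]],
    [[-15, 0, 1], [0, 0, 0]],
    [[-20, 0, 1], [0, 0, 8]],
    [[-20, -2, 1], [0, 0, 16]],
    [[-20, -5, 1], [0, 0, 24]],
    [[-20, -8, 1], [0, 0, 32]],
    [[-20, -11, 1], [0, 0, 40]],
    [[-20, -14, 1], [0, 0, 48]],
    [[-20, -17, 1], [0, 0, 56]],
    [[-20, -19, 1], [0, 0, 64]],
    [[-20, -19, 1], [0, 0, 72]]
  ],
  "grip": 0
}}

```text
clock: 2.85
position: [0.4246, -0.1932, 0.2369]
ee_rot: [0.245, 1.556, -0.246]
force: [-0.5, 0.7, 0.2]
width: 0.018
```

Call:
{"method": "servo_tool", "body": {
  "plan": [
    [[0, 0, 0], [0, 0, 8]],
    [[0, 0, -1], [0, 0, 16]],
    [[2, 0, -2], [0, 0, 17.5]],
    [[5.3, 0, -2.4], [0, 0, 17.5]],
    [[5.3, 0, -2.4], [0, 0, 17.5]],
    [[5.3, 0, -2.4], [0, 0, 17.5]]
  ]
}}

```text
clock: 3.45
position: [0.4777, -0.1931, 0.2125]
ee_rot: [0.005, 1.571, -0.006]
force: [-0.3, 0.0, -0.5]
width: 0.009
```

```bash
python3 - <<'E'
from h import *
s=arm.observe(); print(s['position'],np.round(Ro.from_rotvec(s['ee_rot']).as_matrix(),3).tolist(),s['force'],s['joints'])
p=shot('side','s1.png'); w=shot('wrist','w1.png'); c=shot('scene','c1.png')
a=np.hstack([cv2.resize(p['frame'][140:320,200:380],(400,400)),cv2.resize(c['frame'][150:290,270:410],(400,400))]); cv2.imwrite('pics/m1.png',a)
E
```

```text
[ 0.47769544 -0.19307572  0.21253277] [[-0.0, 0.007, 1.0], [-0.001, 1.0, -0.007], [-1.0, -0.001, -0.0]] [-0.26361045  0.03384597 -0.54594155] [ 0.27025321  0.27103927  0.01182695  1.85777377 -0.00266927  1.01267738
  1.84689984]
```

View pics/m1.png

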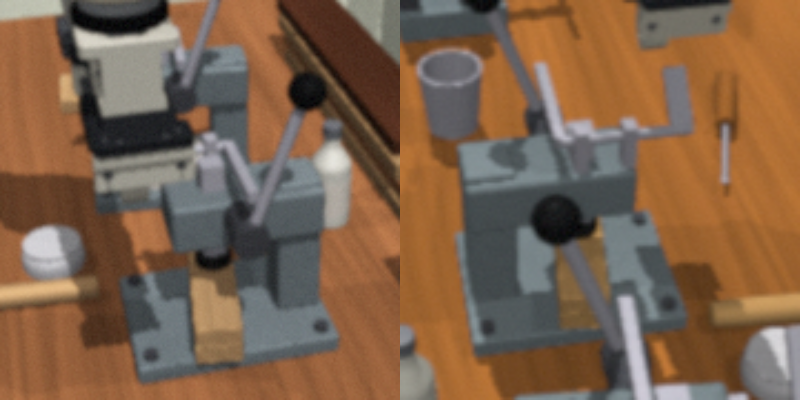

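View pics/w1.png

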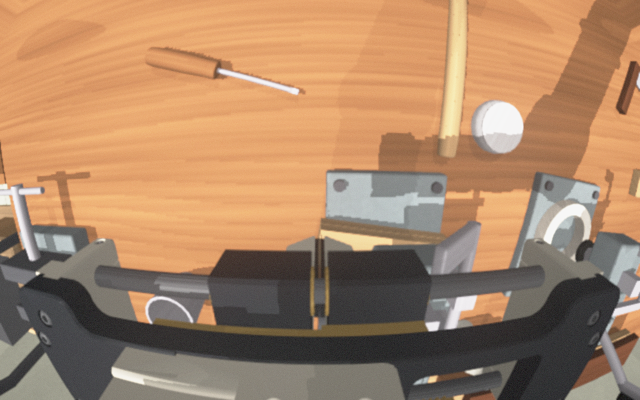

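Call:
{"method": "servo_tool", "body": {
  "plan": [
    [[0, 3, 0.3], [0, 0, 0]],
    [[0, 4, 0.3], [0, 0, 0]],
    [[0, 5, 0.3], [0, 0, 0]],
    [[0, 6, 0.3], [0, 0, 0]],
    [[0, 7, 0.3], [0, 0, 0]],
    [[0, 8, 0.3], [0, 0, 0]],
    [[0, 9, 0.3], [0, 0, 0]],
    [[0, 10, 0.3], [0, 0, 0]],
    [[0, 11, 0.3], [0, 0, 0]],
    [[0, 12, 0.3], [0, 0, 0]],
    [[0, 12.7, 0.3], [0, 0, 0]],
    [[0, 12.7, 0.3], [0, 0, 0]]
  ]
}}

```text
clock: 4.8
position: [0.4769, -0.0648, 0.216]
ee_rot: [0.004, 1.571, -0.005]
force: [-0.2, -0.1, -0.8]
width: 0.007
```

```bash
python3 - <<'E'
from h import *
s=arm.observe(); print(s['position'],s['force'])
p=shot('side','s2.png'); w=shot('wrist','w2.png'); c=shot('scene','c2.png')
a=np.hstack([cv2.resize(p['frame'][140:320,200:380],(400,400)),cv2.resize(c['frame'][150:290,270:410],(400,400))]); cv2.imwrite('pics/m2.png',a)
E
```

```text
[ 0.47686568 -0.06484865  0.21600798] [-0.20832309 -0.07545748 -0.79487341]
```

View pics/m2.png

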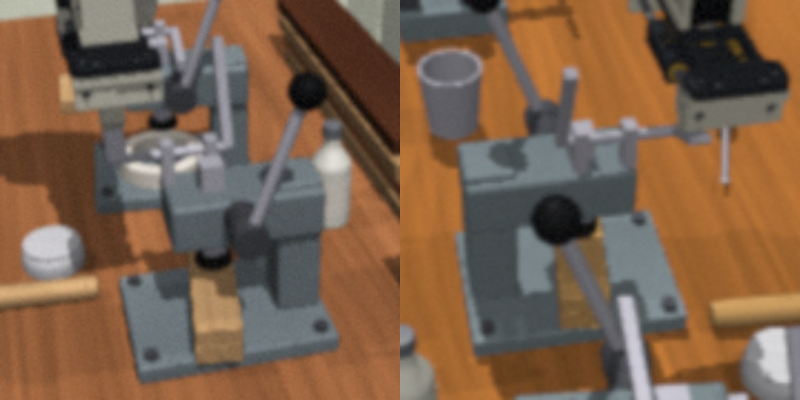

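View pics/w2.png

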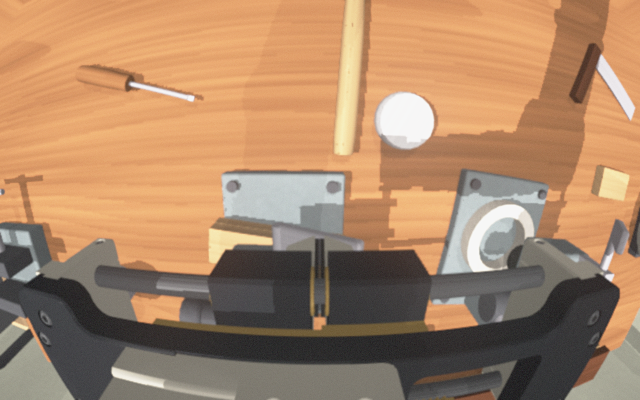

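```bash
cat > bar.py <<'E'
from h import *
pose=(.5626,-.1122,-.0122)
for n,f,ox,oy,w in(('side',400/180,200,140,0),('scene',400/140,270,150,400)):
    c=camof(arm.get_image(n))
    for a in(0,1.3,1.6,1.8,2,2.2):
        L=(.021,.02-.1*np.cos(a),.195+.1*np.sin(a))
        q=proj(c,toworld(pose,L))[0]; print(n,a,np.round((q-[ox,oy])*f+[w,0]))
E
python3 bar.py
```

```text
side 0 [253. 198.]
side 1.3 [232.  64.]
side 1.6 [225.  48.]
side 1.8 [220.  42.]
side 2 [216.  40.]
side 2.2 [212.  43.]
scene 0 [537.  76.]
scene 1.3 [553.  29.]
scene 1.6 [560.  45.]
scene 1.8 [564.  62.]
scene 2 [569.  83.]
scene 2.2 [573. 107.]
```

Catch bar tip at side-zoom (217,40) and scene-zoom (570,72) → about 1.9 rad, flipped. Now on to the knob.

Call:
{"method": "servo_tool", "body": {
  "plan": [
    [[0, 0, 5], [0, 0, 0]],
    [[0, 0, 10], [0, 0, 0]],
    [[0, -3, 15], [0, 0, 0]],
    [[4, -6, 16], [0, 0, 0]],
    [[8, -9, 16], [0, 0, 0]],
    [[12, -12, 16], [0, 0, 0]],
    [[15.6, -12, 16], [0, 0, 0]],
    [[15.6, -12, 16], [0, 0, 0]],
    [[15.6, -12, 16], [0, 0, 0]],
    [[15.6, -12, 16], [0, 0, 0]]
  ],
  "grip": 1
}}

```text
clock: 6.05
position: [0.6321, -0.1869, 0.3762]
ee_rot: [0.006, 1.571, -0.008]
force: [-0.3, -0.6, 0.3]
width: 0.824
```

```bash
python3 - <<'E'
from h import *
s=arm.observe(); print(s['position'],s['force'],s['width'])
k=toworld((.5626,-.1122,-.0122),(.071,-.072,.291))[0]
for n in('side','wrist','scene'):
    p=shot(n,n+'3.png'); print(n,proj(camof(p),k,n=='wrist'),[(np.round(a['at']),a['score']) for a in arm.search_frame(p,'right_knob')])
p=cv2.imread('pics/side3.png');cv2.imwrite('pics/m3.png',np.hstack([cv2.resize(p[120:300,220:400],(400,400)),cv2.resize(cv2.imread('pics/wrist3.png')[100:400,170:470],(400,400))]))
E
```

```text
[ 0.63208997 -0.18686052  0.37622694] [-0.25814118 -0.63174741  0.3293116 ] 0.8244015255107725
side [[338.29392112 180.26737797]] [(array([321., 217.]), 0.84), (array([381., 357.]), 0.57), (array([272., 195.]), 0.2)]
wrist [[319.31792688 207.90639759]] [(array([321., 194.]), 0.58)]
scene [[298.04459338 147.95879997]] [(array([301., 159.]), 0.81)]
```

View pics/m3.png

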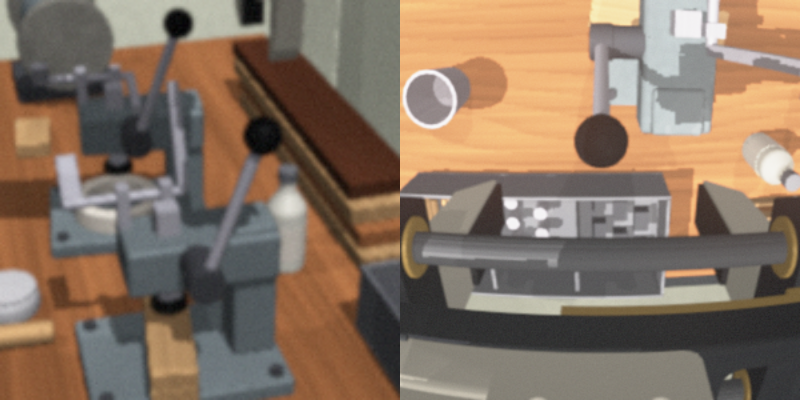

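Call:
{"method": "servo_tool", "body": {
  "plan": [
    [[0, 0.1, -3], [0, 0, 0]],
    [[0.1, 0.1, -6], [0, 0, 0]],
    [[0.1, 0.1, -9], [0, 0, 0]],
    [[0.1, 0.1, -10.4], [0, 0, 0]],
    [[0.1, 0.1, -10.4], [0, 0, 0]],
    [[0.1, 0.1, -10.4], [0, 0, 0]]
  ],
  "grip": 1
}}

```text
clock: 6.95
position: [0.6338, -0.1858, 0.274]
ee_rot: [0.005, 1.568, -0.008]
force: [0.9, 0.4, 0.6]
width: 1.002
```

Call:
{"method": "servo_tool", "body": {
  "plan": [
    [[0, 0, 0], [0, 0, 0]],
    [[0, 0, 0], [0, 0, 0]],
    [[0, 0, 0], [0, 0, 0]],
    [[0, 0, 0], [0, 0, 0]],
    [[0, 0, 0], [0, 0, 0]],
    [[0, 0, 0], [0, 0, 0]],
    [[0, 0, 0], [0, 0, 0]],
    [[0, 0, 0], [0, 0, 0]]
  ],
  "grip": 0,
  "squeeze": 35
}}

```text
clock: 7.75
position: [0.6338, -0.1858, 0.274]
ee_rot: [0.005, 1.568, -0.008]
force: [0.1, 0.2, 0.4]
width: 0.353
```

```bash
python3 - <<'E'
from h import *
s=arm.observe(); print(s['position'],s['force'],s['width']*92)
P=toworld((.5626,-.1122,-.0122),(.02,-.072,.15))[0]
g=s['position']+np.array([0,0,-0.0])+[0,0,.019]-P; print('r',np.hypot(g[0],g[2]),'a',.35-np.arctan2(g[0],g[2]))
d=np.array([np.cos(.0122),-np.sin(.0122)])
for a in np.r_[np.arange(0,1.5,.1),1.45]:
    b=.35-a; b0=.35
    dx=.15*(np.sin(b)-np.sin(b0)); dz=.15*(np.cos(b)-np.cos(b0)); print(round(a,2),np.round([dx*100,dx*-1.22,dz*100],2))
E
```

```text
[ 0.63379412 -0.18581612  0.274008  ] [0.06171305 0.21879357 0.3998846 ] 32.512232761409294
r 0.15219391348006903 a 0.0007901147859406543
0.0 [ 0. -0.  0.]
0.1 [-1.43  0.02  0.44]
0.2 [-2.9   0.04  0.74]
0.3 [-4.39  0.05  0.89]
0.4 [-5.89  0.07  0.89]
0.5 [-7.39  0.09  0.74]
0.6 [-8.85  0.11  0.44]
0.7 [-10.29   0.13   0.  ]
0.8 [-11.67   0.14  -0.58]
0.9 [-12.98   0.16  -1.3 ]
1.0 [-14.22   0.17  -2.15]
1.1 [-15.37   0.19  -3.12]
1.2 [-16.41   0.2   -4.19]
1.3 [-17.34   0.21  -5.37]
1.4 [-18.15   0.22  -6.63]
1.45 [-18.51   0.23  -7.29]
```

Call:
{"method": "servo_tool", "body": {
  "plan": [
    [[-1.4, 0, 0.4], [0, 0, 0]],
    [[-2.9, 0, 0.7], [0, 0, 0]],
    [[-4.4, 0, 0.9], [0, 0, 0]],
    [[-5.9, 0.1, 0.9], [0, 0, 0]],
    [[-7.4, 0.1, 0.7], [0, 0, 0]],
    [[-8.9, 0.1, 0.4], [0, 0, 0]],
    [[-10.3, 0.1, 0], [0, 0, 0]],
    [[-11.7, 0.1, -0.6], [0, 0, 0]],
    [[-13, 0.2, -1.3], [0, 0, 0]],
    [[-13, 0.2, -1.3], [0, 0, 0]]
  ]
}}

```text
clock: 8.75
position: [0.5036, -0.1833, 0.2623]
ee_rot: [0.005, 1.566, -0.008]
force: [-0.8, 2.4, 10.9]
width: 0.349
```

```bash
cat > chk.py <<'E'
from h import *
import sys
t=sys.argv[1]
s=arm.observe(); print(s['position'],s['force'],s['width']*92)
P=toworld((.5626,-.1122,-.0122),(.02,-.072,.15))[0]
g=s['position']+[0,0,.019]-P; print('r',np.hypot(g[0],g[2]),'a',.35-np.arctan2(g[0],g[2]))
p=shot('side','s%s.png'%t)['frame'];w=shot('scene','c%s.png'%t)['frame']
cv2.imwrite('pics/m%s.png'%t,np.hstack([cv2.resize(p[140:320,200:380],(400,400)),cv2.resize(w[150:290,270:410],(400,400))]))
E
python3 chk.py 4
```

```text
[ 0.50363245 -0.18332447  0.26229872] [-0.79648111  2.38358651 10.89621084] 32.14369937302598
r 0.15276465322403768 a 0.8865376889505102
```

View pics/m4.png

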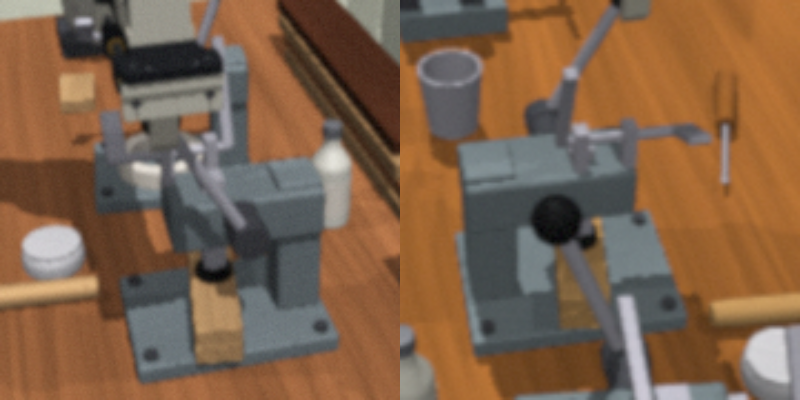

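Call:
{"method": "servo_tool", "body": {
  "plan": [
    [[-1.4, 0, -0.9], [0, 0, 0]],
    [[-2.5, 0, -1.9], [0, 0, 0]],
    [[-3.6, 0, -3], [0, 0, 0]],
    [[-4.1, 0, -3.6], [0, 0, 0]],
    [[-4.5, 0, -4.2], [0, 0, 0]],
    [[-5, 0, -4.8], [0, 0, 0]],
    [[-5.3, 0.1, -5.4], [0, 0, 0]],
    [[-5.7, 0.1, -6.1], [0, 0, 0]],
    [[-5.7, 0.1, -6.1], [0, 0, 0]],
    [[-5.7, 0.1, -6.1], [0, 0, 0]]
  ]
}}

```text
clock: 9.85
position: [0.4475, -0.1822, 0.2029]
ee_rot: [0.005, 1.564, -0.008]
force: [-6.1, 2.6, 12.8]
width: 0.352
```

```bash
python3 chk.py 5
```

```text
[ 0.44748514 -0.18219738  0.20285471] [-6.0981552   2.59601073 12.77985547] 32.33889284632444
r 0.15225680044741985 a 1.4293165299028514
```

View pics/m5.png

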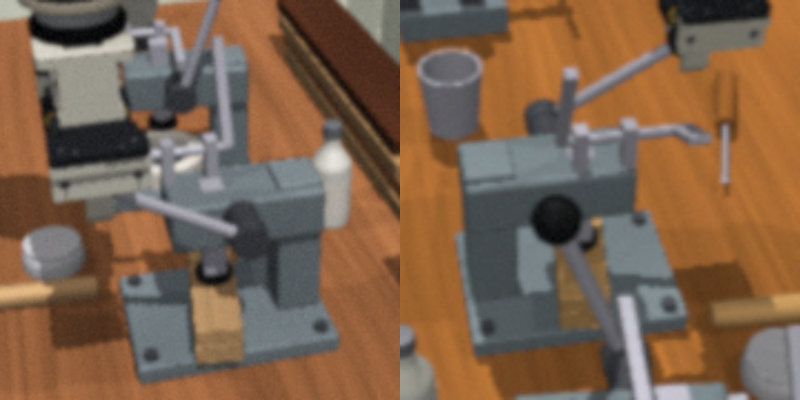

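Call:
{"method": "servo_tool", "body": {
  "plan": [
    [[-0.1, 0, -0.2], [0, 0, 0]],
    [[-0.2, 0, -0.4], [0, 0, 0]],
    [[-0.2, 0, -0.4], [0, 0, 0]],
    [[-0.2, 0, -0.4], [0, 0, 0]]
  ]
}}

```text
clock: 10.35
position: [0.446, -0.1822, 0.2002]
ee_rot: [0.005, 1.563, -0.008]
force: [-3.9, 1.8, 10.9]
width: 0.351
```

```bash
python3 chk.py 6
```

```text
[ 0.44596451 -0.18217497  0.20016008] [-3.91170538  1.81011749 10.88875762] 32.24781995114667
r 0.15235716555007064 a 1.4496209701370546
```

Call:
{"method": "servo_tool", "body": {
  "plan": [
    [[-0.1, 0, -0.2], [0, 0, 0]],
    [[-0.2, 0, -0.4], [0, 0, 0]],
    [[-0.2, 0, -0.4], [0, 0, 0]],
    [[-0.2, 0, -0.4], [0, 0, 0]]
  ]
}}

```text
clock: 10.85
position: [0.4446, -0.1822, 0.1974]
ee_rot: [0.005, 1.561, -0.008]
force: [-3.4, 1.4, 11.6]
width: 0.356
```

```bash
python3 chk.py 7
```

```text
[ 0.44461251 -0.18218161  0.19743365] [-3.41672147  1.42384924 11.59639646] 32.77964283085846
r 0.1523546193892246 a 1.4695958775663223
```

View pics/m7.png

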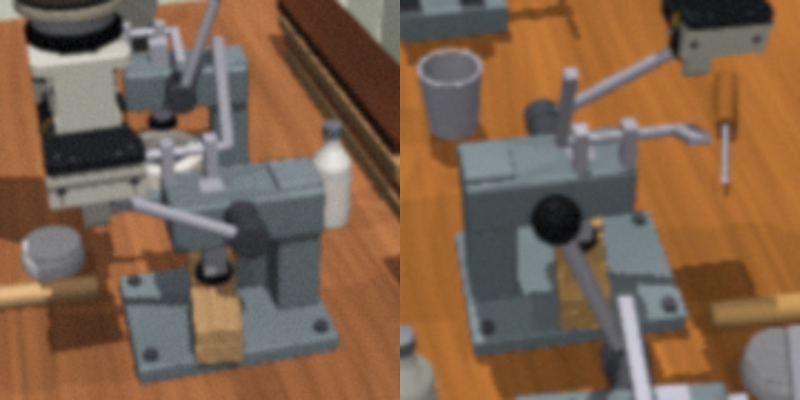

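Call:
{"method": "servo_tool", "body": {
  "plan": [
    [[-0.1, 0, -0.2], [0, 0, 0]],
    [[-0.2, 0, -0.4], [0, 0, 0]],
    [[-0.2, 0, -0.5], [0, 0, 0]],
    [[-0.2, 0, -0.5], [0, 0, 0]]
  ]
}}

```text
clock: 11.35
position: [0.4437, -0.1822, 0.1948]
ee_rot: [0.004, 1.557, -0.008]
force: [-6.9, 3.1, 24.3]
width: 0.354
```

```bash
python3 chk.py 8
python3 - <<'E'
from h import *
c=camof(arm.get_image('side'));pose=(.5626,-.1122,-.0122)
for a in(1.3,1.4,1.45,1.5):
  for r in(.05,.1,.15):
    L=(.02+r*np.sin(.35-a),-.072,.15+r*np.cos(.35-a)); print(a,r,np.round((proj(c,toworld(pose,L))[0]-[200,140])*400/180))
E
```

```text
[ 0.44366599 -0.18215544  0.19484312] [-6.93934791  3.10605138 24.32052779] 32.54613942860747
r 0.15210157510976038 a 1.4876374477790968
1.3 0.05 [205. 216.]
1.3 0.1 [158. 194.]
1.3 0.15 [108. 171.]
1.4 0.05 [202. 220.]
1.4 0.1 [152. 203.]
1.4 0.15 [ 99. 185.]
1.45 0.05 [201. 222.]
1.45 0.1 [150. 208.]
1.45 0.15 [ 96. 193.]
1.5 0.05 [200. 225.]
1.5 0.1 [148. 213.]
1.5 0.15 [ 93. 200.]
```

View pics/m8.png

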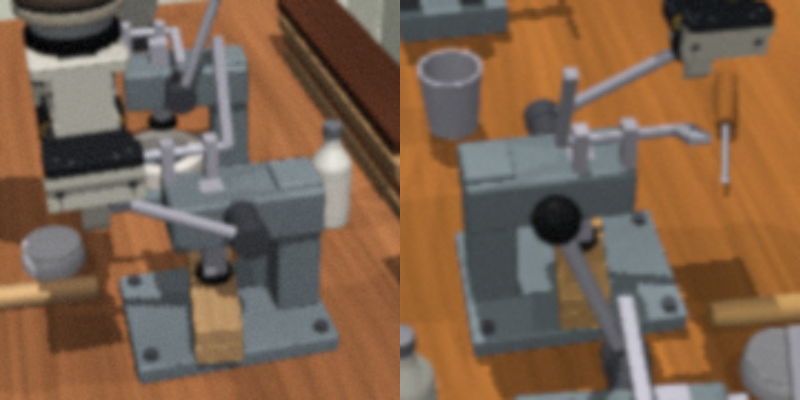

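```bash
python3 - <<'E'
from h import *
for i in range(4): p=arm.get_image('side')
s=arm.observe(); print(s['clock'],s['position'],s['force'],s['width']*92)
print([(np.round(a['at']),round(a['score'],2)) for a in arm.search_frame(p,'joint_block')[:1]+arm.search_frame(p,'tape_roll')[:1]])
arm.sign_off()
E
```

```text
11.7 [ 0.44361227 -0.18217521  0.19482929] [-6.88309338  3.74151318 23.2013501 ] 32.27114526887544
[(array([297., 285.]), 0.94), (array([277., 201.]), 0.72)]
the job is handed in; nothing more can be done
```

I flipped the catch on the right press, the one with the battens, then pulled its lever to the stop and handed in still holding it. The job finished at 11.7 s of the 48 s allowed.

- **Catch:** I pushed the thumb tab over the top. The bar then stood at about 1.9 rad in two camera views, past the 1.3 needed, and looked unmoved in later pictures.
- **Lever:** The tool position puts the lever at about 1.49 rad, slightly over the nominal 1.45 stop. My position fit is only good to a few mm. The upward force rose from about 12 N to 24 N over the last 3 mm, which I take as the stop. The rod in the side picture also matches about 1.45.
- **Hold:** The force was steady at about 23 N just before hand-in, with the knob gripped at an opening of about 32 mm. I did not measure the pad force itself.
- **Everything else:** The battens look unmoved by eye. The detector's point for them shifted by 2–3 pixels, but the lowered pad also changes what is visible. The tape's detected point shifted more (268,214 to 277,201), and the arm now hides part of the roll. I never touched the left press, the bottle or the cup.

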